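# Square up the cedar set

### The arm

A 6-joint arm with a two-finger parallel gripper is mounted at the origin on the work surface. World frame = base frame: x ahead of the robot, y to its left, z up, the work surface at z = 0. Lengths are in mm, angles in rad, forces in N, time in s.
With the tool pointing down it reaches from about 325 to 900 mm from the base axis. Payload 6.1 kg.
Tool frame: the origin (TCP) lies midway between the tips of the shut fingers; the grasp point (between the pads) lies env.hold_point_z behind it (env.hold_point_z is the distance from the TCP to the grasp point, in mm); z points along the fingers, y is the direction in which the jaws open and shut (so a half turn about z gives the same grasp; the last joint's range is limited). The gripper opens to 87 mm and grips with 3 to 60 N. Pads are 19 mm wide; open, the fingers measure 117 mm over their backs; the gripper's body (75 mm by 190 mm) begins 51 mm behind the grasp point.
Start: joints at [1.174, 0.22, 1.526, -0, 1.395, -0.126], TCP at [167.188, 602.216, 222.538] pointing down, gripper open.
Joint ranges: [-2.98, 2.98], [-0.91, 2.08], [0.09, 2.57], [-1.24, 4.39], [0.2, 2.65], [-2.68, 2.68]. Speed limits (rad/s): [2.57, 2.57, 3.01, 3.14, 3.14, 3.14].

### API

Orientations are given as a unit quaternion [x, y, z, w].
In Python, from bench import env gives the robot as it stands. The module is installed in compiled form; this text tells all that it offers. Calls block until the motion is done:
- env.move_to(position, orientation): joint-space move of the TCP to a pose.
- env.move_l(position, attitude=None, max_speed=150, contact_N=None): straight line of the TCP; attitude=None keeps the orientation; max_speed is the mean speed in mm/s. With contact_N (N) it stops when the force on the tool has changed by that much, and returns True; else False.
- env.set_joints(angles): joint-space move.
- env.set_gripper(opening, squeeze=None): opening from 0.0 (shut) to 1.0 (fully open); squeeze is the grip in N (None keeps the last); returns when the fingers have stopped.
- env.wait(seconds).
- env.ik(position, orientation): joint angles nearest the present ones, or None.
- env.snapshot(name): name is "scene" or "top" or "wrist"; returns a dict with "img" (384x512x3 uint8, red, green, blue), "z_map" (384x512 float32, mm along the optical axis (not along the pixel's ray), 0 where there is no reading), "intrinsics" (3x3 intrinsics, pixels), "camera_from_world" (4x4, takes a point from world to camera coordinates); the wrist camera has in their place "tool_from_camera" (4x4, takes a point from camera to tool coordinates, whose origin is the TCP and whose axes are the flange's). Camera axes: x right, y down, z forward; pixel columns grow to the right and rows downward; lengths in mm; the calibration is good to about 2 mm. A picture is of the moment at which its call begins: read the wrist's pose just before it.
A pose or a line that the arm cannot do raises env.PlanningError and nothing moves.
- env.hand_in(): hands the job in, once; it reports no verdict.
Readings, each from a call of its own:
- env.read_time(): time.
- env.read_qpos(): joint angles.
- env.read_joint_velocities(): joint speeds.
- env.read_tau(): joint torques, N m.
- env.read_tcp_pos(): TCP position.
- env.read_orientation(): TCP orientation.
- env.read_ft_force(): force on the tool from outside, world axes, zero at the start.
- env.read_torque(): the same for the moment, N m.
- env.read_grip_width(): opening from 0.0 (shut) to 1.0 (fully open).
Only numpy, scipy, OpenCV 4.12 (cv2) and the standard library are available. Lean on these libraries where they do the work, as an engineer would, in place of code of your own. Each camera call takes 0.05 s, during which the arm holds its last target.

### The job

Take the loose lid off the small black box and set it down flat on the shelf, handle up. Lay the cedar tablet that stands on edge in the box and the one lying loose flat on top of the thick cedar block, in either order, long side along long side, and square the pile up so that all its edges are flush. Leave the dish, the shoe brush and the shoe tree where they are.

Things in the scene. Friction and masses are not known exactly. Their poses are not given: they have to be found in the camera images.
- thick_block: Thick cedar block, a rectangular slab 68 x 54 x 20 mm (x, y, z), about 45 g, loose, lying flat on the shelf (z = 0); the foot of the pile. Origin at the centre of the solid; x along the long side, z up (thickness).
- flat_tablet: Cedar tablet, a rectangular slab 68 x 54 x 12 mm (x, y, z), about 28 g, loose, lying flat on the shelf. Origin at the centre of the solid; x along the long side, z through the thickness. Either face may be up, either end first.
- boxed_tablet: Identical cedar tablet 68 x 54 x 12 mm (x, y, z), about 28 g, same axes, origin at its centre. It starts standing on a long edge inside the lidded box: its x lies level along the box's y, its thickness (z) lies level along the box's x, 54 mm tall, top edge 58 mm above the shelf, 8 mm below the rim. It stands loosely in a slot.
- box: Small black plastic box fixed to the shelf, open at the top under its lid: outside 96 (x) x 88 (y) x 66 mm high, walls and floor 4 mm. A slot 16 mm wide and 16 mm deep between two low ribs (each 3 mm thick, tops 20 mm above the shelf) runs along y across the middle of its floor; either side of the standing tablet 38 mm are free to the walls. Origin at the centre of its underside, z up.
- lid: Loose black plastic lid of the box, 100 (x) x 92 (y) mm, about 100 g, lifts straight off. Origin at the centre of its underside (bottom of its flange); a 6 mm flange hangs into the box (origin 60 mm above the shelf when on, about 0 when laid on the shelf), plate from 6 to 11 mm above the origin, on it a bar handle 14 mm wide (x), 50 mm long (y), from 11 to 37 mm above the origin.
- dish: Pale, milky glass cufflink dish, a round shallow bowl, 84 mm across, 24 mm high, loose; bystander. Origin under its centre.
- brush: Chrome-backed shoe brush, 160 x 50 x 45 mm, long along its x, loose, bristles down; bystander. Origin under its centre.
- shoe_tree: Pale blue plastic shoe tree, 236 x 66 x 40 mm, long along its x, loose; bystander. Origin under its middle.
Things that resemble listed ones, but are neither listed nor needed, are in the scene too. What is shaped like the box but pink or white is not meant.

How it is judged (in metres and radians):
On the way, in this order (a step that is already met when the one before it is completed fails the run):
1. the lid is off the box and lies flat on the shelf, handle up (height (world z) of lid below 0.006 m and angle between lid's own z axis and vertical below 0.1 rad and horizontal distance between lid and box above 0.08 m), for 0.2 s.
2. the standing tablet is out of the box (horizontal distance between boxed_tablet and box above 0.08 m), for 0.2 s.
At the end, for the whole second after the job is handed in: Both tablets lie flat on the thick block, in either order, each centred within 3 mm along both its sides, parallel within 4 degrees, at its proper height within 3 mm; the block flat on the shelf; the lid on the shelf, handle up (within 6 mm of it, tilt under 0.1 rad); all at rest (x of boxed_tablet in the frame of thick_block between -0.003 and 0.003 m and y of boxed_tablet in the frame of thick_block between -0.003 and 0.003 m and x of flat_tablet in the frame of thick_block between -0.003 and 0.003 m and y of flat_tablet in the frame of thick_block between -0.003 and 0.003 m and angle between the x axis of each of boxed_tablet, flat_tablet and the x axis of thick_block, either way round below 0.07 rad and angle between the z axis of each of boxed_tablet, flat_tablet and the z axis of thick_block, either way round below 0.07 rad and ((z of boxed_tablet in the frame of thick_block between 0.013 and 0.019 m and z of flat_tablet in the frame of thick_block between 0.025 and 0.031 m) or (z of flat_tablet in the frame of thick_block between 0.013 and 0.019 m and z of boxed_tablet in the frame of thick_block between 0.025 and 0.031 m)) and height (world z) of thick_block below 0.013 m and angle between thick_block's own z axis and vertical below 0.07 rad and height (world z) of lid below 0.006 m and angle between lid's own z axis and vertical below 0.1 rad and linear speed of each of boxed_tablet, flat_tablet, thick_block, lid below 0.02 m/s); the robot touches nothing.
It fails at once if the glass dish is shifted more than 25 mm (distance of dish from where it was at the start of the episode above 0.025 m).
It fails at once if the shoe brush is shifted more than 25 mm (distance of brush from where it was at the start of the episode above 0.025 m).
It fails at once if the shoe tree is shifted more than 25 mm (distance of shoe_tree from where it was at the start of the episode above 0.025 m).
It also fails if it takes over 72 s, if anything falls off the work surface, if the arm or the gripper's body presses on something with over 40 N, if the wrist force passes 120 N, or if a joint passes its speed limit or range.

## Working session

There is one attempt and no reset: what is moved stays moved. The work goes in short steps, each a Python script; the robot and the scene stay as the last script left them, time stands still between calls to the robot, and variables do not carry over. Pictures are saved under pics/ and viewed, and the job is handed in when it is done.

```bash
ls; mkdir -p pics; python3 - <<'E'
from bench import env
import cv2,numpy as np,pickle
print(env.read_time(),env.hold_point_z,env.read_tcp_pos(),env.read_orientation(),env.read_grip_width())
d={}
for n in("scene","top","wrist"):
    s=env.snapshot(n);d[n]=s
    cv2.imwrite(f"pics/{n}0.png",cv2.cvtColor(s["img"],cv2.COLOR_RGB2BGR))
    print(n,s["intrinsics"].tolist(),[ (k,np.round(v,3).tolist()) for k,v in s.items() if 'from' in k])
pickle.dump(d,open("s0.pkl","wb"))
E
```

```text
pics
0.0 18.700000000000003 [166.97305833 601.6547272  221.43100609] [ 1.34991695e-01  9.90846262e-01 -9.31657176e-04 -2.41739096e-04] 1.0037001618153247
scene [[379.1757879670713, 0.0, 252.04683974954855], [0.0, 379.1757879670713, 191.21197153644482], [0.0, 0.0, 1.0]] [('camera_from_world', [[0.088, 0.996, -0.007, -108.947], [0.768, -0.072, -0.636, -336.619], [-0.634, 0.05, -0.772, 1284.587], [0.0, 0.0, 0.0, 1.0]])]
top [[439.5523462046774, 0.0, 245.52156393122573], [0.0, 439.5523462046774, 192.86156391146528], [0.0, 0.0, 1.0]] [('camera_from_world', [[0.109, -0.994, 0.004, 2.348], [-0.971, -0.107, -0.213, 515.954], [0.212, 0.019, -0.977, 978.51], [0.0, 0.0, 0.0, 1.0]])]
wrist [[279.8602068883057, 0.0, 255.21826504297317], [0.0, 279.8602068883057, 193.1429148129988], [0.0, 0.0, 1.0]] [('tool_from_camera', [[-0.001, -0.97, -0.245, 66.685], [1.0, -0.001, -0.0, -0.375], [0.0, -0.245, 0.97, -162.58], [0.0, 0.0, 0.0, 1.0]])]
```

View pics/scene0.png

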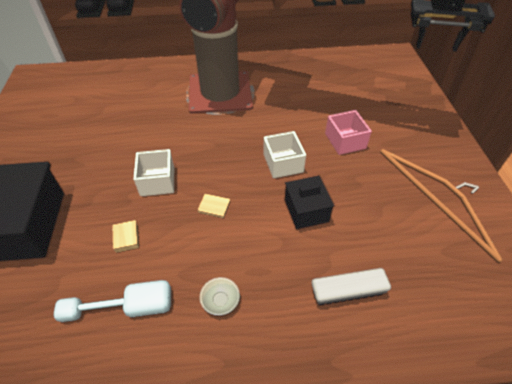

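View pics/top0.png

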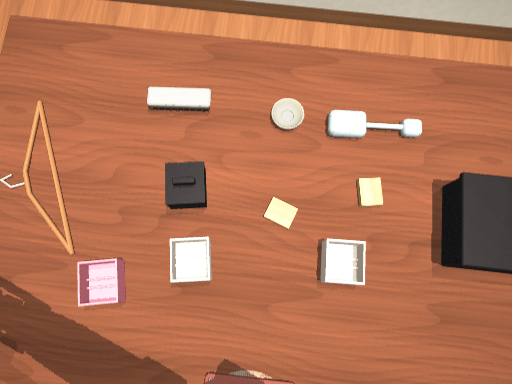

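View pics/wrist0.png

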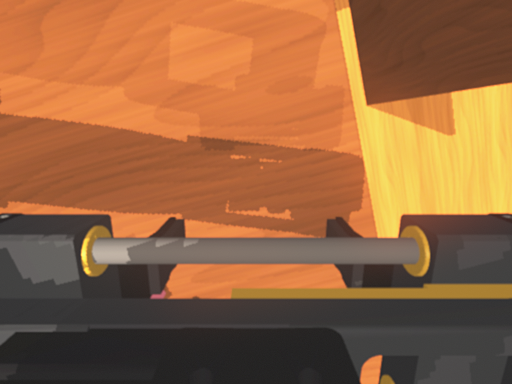

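The scene view shows the lidded black box at about (308,202), with cedar pieces at (214,205) and (125,235). In the top view they are at (185,185), (281,212) and (371,192). The dish, brush and shoe tree lie further out. Next I'll measure the positions.

```bash
cat > h.py <<'E'
import numpy as np,cv2,pickle
from scipy.spatial.transform import Rotation as R
def pts3(s,mask=None,T=None):
    K=s["intrinsics"];z=s["z_map"]
    v,u=np.nonzero((z>0) if mask is None else (mask>0)&(z>0))
    d=z[v,u];P=np.c_[(u-K[0,2])/K[0,0]*d,(v-K[1,2])/K[1,1]*d,d]
    if T is None: T=np.linalg.inv(s["camera_from_world"])
    return P@T[:3,:3].T+T[:3,3],u,v
def plane(s,uv,h,T=None):
    K=s["intrinsics"]
    if T is None: T=np.linalg.inv(s["camera_from_world"])
    uv=np.atleast_2d(uv).astype(float)
    D=np.c_[(uv[:,0]-K[0,2])/K[0,0],(uv[:,1]-K[1,2])/K[1,1],np.ones(len(uv))]@T[:3,:3].T
    o=T[:3,3]
    return o+D*((h-o[2])/D[:,2])[:,None]
def twf(p,q,s):
    W=np.eye(4);W[:3,:3]=R.from_quat(q).as_matrix();W[:3,3]=p
    return W@s["tool_from_camera"]
def down(ang):  # tool z down; jaws (tool y) along angle ang in the world
    y=np.array([np.cos(ang),np.sin(ang),0]);z=np.array([0,0,-1.]);x=np.cross(y,z)
    return R.from_matrix(np.c_[x,y,z]).as_quat()
E
python3 - <<'E'
from h import *
d=pickle.load(open("s0.pkl","rb"))
for n in("top","scene"):
    s=d[n];hsv=cv2.cvtColor(s["img"],cv2.COLOR_RGB2HSV)
    P,u,v=pts3(s);Z=np.full(s["z_map"].shape,np.nan);Z[v,u]=P[:,2];X=Z.copy();X[v,u]=P[:,0];Y=Z.copy();Y[v,u]=P[:,1]
    print(n,"table z",np.nanmedian(Z))
    masks={"cedar":cv2.inRange(hsv,(18,60,140),(35,255,255)),"black":cv2.inRange(hsv,(0,0,0),(180,255,50)),"pale":cv2.inRange(hsv,(0,0,120),(180,70,255))}
    for k,m in masks.items():
        cs,_=cv2.findContours(m,cv2.RETR_EXTERNAL,cv2.CHAIN_APPROX_NONE)
        for c in cs:
            if cv2.contourArea(c)<150: continue
            mm=cv2.drawContours(np.zeros_like(m),[c],-1,1,-1)>0
            z=Z[mm];ztop=np.nanpercentile(z,90);t=mm&(np.abs(Z-ztop)<4)
            if t.sum()<20: continue
            xy=np.c_[X[t],Y[t]]; r=cv2.minAreaRect((xy).astype(np.float32))
            (cx,cy),(w,h),a=r
            print(k,[int(q) for q in cv2.boundingRect(c)],"z10/50/90",np.round(np.nanpercentile(z,[10,50,90,99]),1),"rect",np.round([cx,cy,w,h,a],1))
E
```

```text
top table z 0.013502607957889268
black [441, 173, 71, 101] z10/50/90 [ 17.6  60.1 112.5 117.1] rect [ 475.  -430.8  229.6   93.3   27.2]
pale [78, 258, 40, 48] z10/50/90 [ 3.   7.3 66.1 69.9] rect [273.7 365.   95.7  87.5  11.3]
pale [321, 238, 45, 47] z10/50/90 [ 1.7  6.9 65.1 68.5] rect [ 379.6 -181.7   96.1   89.3    1.6]
pale [170, 236, 42, 47] z10/50/90 [ 2.3  6.2 65.7 69.3] rect [346.1 168.4  96.2  88.3   9.4]
pale [264, 197, 33, 31] z10/50/90 [ 9.3 11.8 14.2 16.1] rect [484.  -30.4  65.7  52.5  69.8]
pale [359, 178, 24, 27] z10/50/90 [17.  19.4 21.8 24. ] rect [ 559.2 -243.1   66.    52.6    8.2]
pale [328, 110, 94, 28] z10/50/90 [21.3 34.4 40.2 42.8] rect [ 728.4 -242.3   59.7  221.1    1.8]
pale [271, 98, 33, 31] z10/50/90 [ 4.2 12.9 23.1 26.7] rect [738.3 -23.3  80.3  78.5   5. ]
pale [147, 87, 64, 21] z10/50/90 [40.1 44.5 47.  48.9] rect [742.5 252.5  48.1 156.2   4.5]
pale [240, 0, 272, 28] z10/50/90 [-659.2 -617.6 -548.7 -513. ] rect [ 1.544e+03 -7.316e+02  1.360e+01  4.050e+02  1.000e-01]
scene table z -1.1173253793841695
cedar [113, 221, 25, 30] z10/50/90 [13.5 18.2 20
[... 618 characters left out ...]
  67. ]
black [75, 0, 59, 18] z10/50/90 [ 69.2  91.2 114.7 119.7] rect [-4.695e+02 -4.377e+02  3.710e+01  1.919e+02  4.000e-01]
pale [53, 280, 117, 42] z10/50/90 [18.8 33.  39.  40.7] rect [ 735.6 -240.4   57.9  217.4    3.6]
pale [200, 277, 40, 39] z10/50/90 [ 3.6 12.  22.3 24.3] rect [739.8 -24.1  81.8  81.   17.1]
pale [312, 268, 79, 34] z10/50/90 [39.6 43.5 45.4 47. ] rect [747.4 252.   47.3 155.7   4.6]
pale [133, 149, 41, 47] z10/50/90 [ 2.4 32.2 62.7 65.9] rect [ 381.8 -183.3  100.3   89.     2.1]
pale [264, 131, 42, 47] z10/50/90 [ 3.2 33.8 63.3 66.6] rect [348.9 167.  100.3  89.1   9.6]
pale [0, 0, 64, 93] z10/50/90 [-90.2  11.9 126.2 155.4] rect [-412.2 -719.7  147.7   17.    87.2]
```

```bash
python3 - <<'E'
from h import *
d=pickle.load(open("s0.pkl","rb"))
for n in("top","scene"):
    s=d[n];P,u,v=pts3(s)
    near=np.hypot(P[:,0]-525,P[:,1]-200)<90
    for lo,hi in((88,105),(66,77)):
        m=near&(P[:,2]>lo)&(P[:,2]<hi)
        print(n,lo,m.sum(),np.round(np.median(P[m,2]),1),np.round(np.hstack(cv2.minAreaRect(P[m][:,:2].astype(np.float32))[:2]+(cv2.minAreaRect(P[m][:,:2].astype(np.float32))[2],)),1))
from bench import env
q0=env.read_qpos();print(np.round(q0,3))
for a in (9.5,189.5,-170.5):
  for p in ((523,200,160),(610,80,120),(570,-115,100),(561,-244,100)):
    q=env.ik(p,down(np.radians(a)));print(a,p,None if q is None else np.round(q,2))
E
```

```text
top 88 150 96.7 [519.3 202.5  15.   49.9  10. ]
top 66 1471 71.1 [519.5 202.6 101.1  91.7   8.7]
scene 88 128 95.3 [521.8 200.6  16.5  48.5  10.1]
scene 66 1073 69.8 [521.2 201.7 102.8  92.7   9.1]
[ 1.174  0.221  1.527  0.     1.395 -0.126]
9.5 (523, 200, 160) [ 0.22  0.12  1.76 -0.    1.26  0.06]
9.5 (610, 80, 120) [ 0.    0.29  1.65 -0.    1.21 -0.16]
9.5 (570, -115, 100) [-0.33  0.24  1.75 -0.    1.16 -0.5 ]
9.5 (561, -244, 100) [-0.54  0.3   1.67 -0.    1.17 -0.7 ]
189.5 (523, 200, 160) None
189.5 (610, 80, 120) None
189.5 (570, -115, 100) [-0.33  0.24  1.75 -0.    1.16  2.64]
189.5 (561, -244, 100) [-0.54  0.3   1.67 -0.    1.17  2.44]
-170.5 (523, 200, 160) None
-170.5 (610, 80, 120) None
-170.5 (570, -115, 100) [-0.33  0.24  1.75 -0.    1.16  2.64]
-170.5 (561, -244, 100) [-0.54  0.3   1.67 -0.    1.17  2.44]
```

```bash
python3 - <<'E'
from h import *
from bench import env
a=np.radians(9.3);q=down(a)
env.move_to([520.5,201.5,130],q)
print(env.read_time(),env.read_tcp_pos())
c=env.move_l([520.5,201.5,75],max_speed=120,contact_N=8)
print(c,env.read_tcp_pos(),env.read_ft_force())
env.set_gripper(0.0,squeeze=30)
print(env.read_grip_width()*87,env.read_time())
env.move_l([520.5,201.5,115],max_speed=100)
print(env.read_ft_force(),env.read_grip_width()*87)
env.move_l([610,85,90],max_speed=250)
c=env.move_l([610,85,14],max_speed=100,contact_N=6)
print(c,env.read_tcp_pos(),env.read_ft_force(),env.read_time())
E
```

```text
2.1083 [520.37264188 202.40675973 130.24353425]
False [520.64824151 201.82948418  75.28888167] [-0.30949327  0.85508606  0.14643758]
14.019776652576573 3.8833
[ 0.59494801  0.63838483 -0.75993177] 14.18967144820873
True [608.00805085  85.41126396  14.46242744] [-0.86454176  0.02384936  3.81739042] 5.9
```

```bash
python3 - <<'E'
from h import *
from bench import env
env.set_gripper(0.5)
p=env.read_tcp_pos();print(p,env.read_ft_force())
env.move_l([p[0],p[1],120],max_speed=200)
env.move_to([500,130,230],down(np.radians(9.3)))
d={}
for n in("scene","top"):
    s=env.snapshot(n);d[n]=s
    cv2.imwrite(f"pics/{n}1.png",cv2.cvtColor(s["img"],cv2.COLOR_RGB2BGR))
pickle.dump(d,open("s1.pkl","wb"));print(env.read_time())
for n in("top","scene"):
    s=d[n];P,u,v=pts3(s)
    for nm,c,r,lo,hi in(("handle",(608,85),70,28,45),("plate",(608,85),75,5,16),("tab",(520,202),38,40,64),("rim",(520,202),72,62,75)):
        m=(np.hypot(P[:,0]-c[0],P[:,1]-c[1])<r)&(P[:,2]>lo)&(P[:,2]<hi)
        if m.sum()<5: print(n,nm,m.sum());continue
        b=cv2.minAreaRect(P[m][:,:2].astype(np.float32));print(n,nm,m.sum(),np.round(np.percentile(P[m,2],[10,50,90]),1),np.round([*b[0],*b[1],b[2]],1))
im=[cv2.resize(cv2.imread(f"pics/{n}1.png")[a:b,c:e],(400,400),interpolation=cv2.INTER_CUBIC) for n,a,b,c,e in(("scene",160,260,260,360),("top",140,240,130,230))]
cv2.imwrite("pics/c1.png",np.hstack(im))
E
```

```text
[607.09644831  85.21024075  13.83041304] [ 0.80958663 -0.17487519 -0.93288703]
8.175
top handle 76 [31.8 36.7 39.5] [608.6  76.7  16.1  26.9   6.2]
top plate 701 [ 8.4 10.6 13. ] [600.9  58.4 120.1  66.1   4.4]
top tab 71 [46.1 57.6 60. ] [515.4 220.4  12.   26.5   9.3]
top rim 128 [63.5 66.6 68.8] [514.5 231.3  98.4  37.1  16.3]
scene handle 140 [31.2 34.9 37.3] [609.6  85.9  15.   50.2   9.1]
scene plate 1236 [ 7.9  9.6 11.4] [609.1  85.9 101.4  92.4   9.3]
scene tab 208 [43.9 55.  57.8] [521.2 200.1  15.9  68.3  10.3]
scene rim 265 [62.9 64.5 66.4] [522.5 201.9  98.9  89.5   8.8]
```

View pics/c1.png

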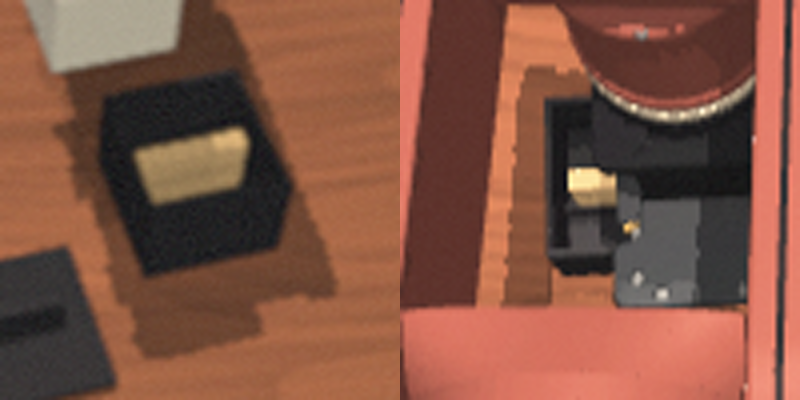

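```bash
python3 - <<'E'
from h import *
from bench import env
a=np.radians(9.5);q=down(a);x,y=519.8,200.8
env.set_gripper(0.46)
env.move_to([x,y,115],q)
print(env.read_tcp_pos(),env.read_grip_width()*87)
c=env.move_l([x,y,27],max_speed=100,contact_N=8)
print(c,env.read_tcp_pos(),env.read_ft_force())
env.set_gripper(0.0,squeeze=20)
w=env.read_grip_width()*87;z0=env.read_tcp_pos()[2]
print(w,env.read_time())
if 9<w<15 and not c:
    env.move_l([x,y,120],max_speed=130)
    print(env.read_grip_width()*87)
    env.move_to([540,-115,110],q)
    print(env.read_tcp_pos(),env.read_grip_width()*87)
    c=env.move_l([540,-115,21],max_speed=80,contact_N=4)
    print(c,z0,env.read_tcp_pos(),env.read_ft_force(),env.read_time())
E
```

```text
[520.10062991 200.69482601 115.64199698] 40.14129968801192
False [520.53706102 200.96217598  27.80338868] [ 0.39655019 -0.22076833 -0.82781918]
11.583897491592344 10.7917
11.907000382671791
[ 539.98704243 -114.01174645  109.71615994] 11.732746107897043
True 27.151862408783547 [ 539.1338176  -114.73752482   22.75780941] [ 0.03298076 -0.58572191  3.59097552] 13.8833
```

```bash
python3 - <<'E'
from h import *
from bench import env
a=np.radians(9.5);dirx=np.array([np.cos(a),np.sin(a),0])
env.set_gripper(1.0)
p=np.array(env.read_tcp_pos());p[2]=45
env.move_l(p,max_speed=100)
env.move_l(p+dirx*62,max_speed=100)
p2=p+dirx*62;p2[2]=120
env.move_l(p2,max_speed=250)
env.move_to([420,-120,230],down(a))
d={}
for n in("scene","top"):
    s=env.snapshot(n);d[n]=s
    cv2.imwrite(f"pics/{n}2.png",cv2.cvtColor(s["img"],cv2.COLOR_RGB2BGR))
pickle.dump(d,open("s2.pkl","wb"));print(env.read_time())
for n in("top","scene"):
    s=d[n];P,u,v=pts3(s)
    hsv=cv2.cvtColor(s["img"],cv2.COLOR_RGB2HSV)[v,u]
    ced=(hsv[:,0]>=17)&(hsv[:,0]<=36)&(hsv[:,2]>130)&(hsv[:,1]>40)
    m=ced&(P[:,2]>6)&(P[:,2]<60)&(P[:,0]>400)&(P[:,0]<700)&(np.abs(P[:,1]+130)<190)
    im=np.zeros(s["z_map"].shape,np.uint8);im[v[m],u[m]]=1
    k,lab,st,_=cv2.connectedComponentsWithStats(im);L=lab[v,u]
    for i in range(1,k):
        if st[i,4]<60: continue
        Q=P[m&(L==i)];zt=np.percentile(Q[:,2],60);Q=Q[np.abs(Q[:,2]-zt)<3.5]
        b=cv2.minAreaRect(Q[:,:2].astype(np.float32));print(n,st[i],round(zt,1),np.round([*b[0],*b[1],b[2]],1),np.round(Q.mean(0),1))
E
```

```text
17.8083
top [264 197  33  31 591] 12.3 [484.1 -30.5  66.1  53.4  69.5] [484.3 -30.1  12. ]
scene [199 194  31  23 463] 10.8 [488.4 -31.2  67.9  56.6  70.1] [489.2 -31.1  10.5]
scene [113 221  25  30 615] 18.6 [ 563.1 -244.4   69.8   54.5    9.5] [ 564.  -244.1   18.3]
scene [167 224  31  25 556] 10.8 [ 574.2 -109.9   55.8   67.1    9.8] [ 575.7 -109.8   10.5]
```

View pics/scene2.png

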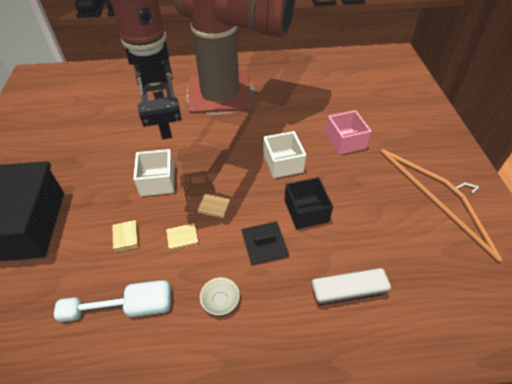

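```bash
cat > pp.py <<'E'
from h import *
from bench import env
def pick(x,y,deg,zc=60):
    q=down(np.radians(deg))
    env.set_gripper(1.0)
    env.move_to([x,y,zc],q)
    c=env.move_l([x,y,3],max_speed=100,contact_N=8)
    print("down",c,env.read_tcp_pos(),env.read_ft_force())
    env.set_gripper(0.0,squeeze=15)
    z=env.read_tcp_pos()[2]
    print("w",env.read_grip_width()*87,z,env.read_time());return z
def place(x,y,deg,h,z,zc):
    q=down(np.radians(deg))
    p=env.read_tcp_pos();env.move_l([p[0],p[1],zc],max_speed=150)
    env.move_to([x,y,zc],q)
    print("w",env.read_grip_width()*87,env.read_tcp_pos())
    c=env.move_l([x,y,z+h-2.5],max_speed=60,contact_N=3)
    print("place",c,"exp z",z+h,env.read_tcp_pos(),env.read_ft_force(),env.read_time())
E
python3 - <<'E'
from pp import *
env.move_l([420,-120,120],max_speed=250)
z=pick(572.5,-109.4,9.7)
if 50<env.read_grip_width()*87<58:
    place(561.2,-243.8,99.3,20,z,70)
E
```

```text
down False [ 572.75240605 -109.58365639    3.41936134] [-0.24925524  0.09376061  0.90924069]
w 53.82817642462681 3.091184348434757 20.7
w 53.81043095071515 [ 560.89927403 -243.39634181   69.36924626]
place True exp z 23.09118434843476 [ 560.23525871 -243.22581587   22.35523394] [ 0.98747831 -0.3302606   0.89833981] 23.6
```

```bash
python3 - <<'E'
from pp import *
env.set_gripper(1.0)
p=env.read_tcp_pos();env.move_l([p[0],p[1],80],max_speed=200)
z=pick(486.2,-30.9,159.8)
s={n:env.snapshot(n) for n in("scene","top")};pickle.dump(s,open("s3.pkl","wb"))
for n in s:cv2.imwrite(f"pics/{n}3.png",cv2.cvtColor(s[n]["img"],cv2.COLOR_RGB2BGR))
P,u,v=pts3(s["top"]);
for n in s:
    P,u,v=pts3(s[n]);near=np.hypot(P[:,0]-561,P[:,1]+244)<60
    m=near&(P[:,2]>28)&(P[:,2]<38);b=cv2.minAreaRect(P[m][:,:2].astype(np.float32));print(n,m.sum(),np.median(P[m,2]),np.round([*b[0],*b[1],b[2]],1))
cv2.imwrite("pics/c3.png",np.hstack([cv2.resize(cv2.imread(f"pics/{n}3.png")[y:y+60,x:x+60],(400,400),interpolation=cv2.INTER_CUBIC) for n,x,y in(("scene",95,205),("top",340,160))]))
E
```

```text
Traceback (most recent call last):
  File "pp.py", line 6, in pick
    env.move_to([x,y,zc],q)
    ~~~~~~~~~~~^^^^^^^^^^^^
bench.PlanningError: the arm cannot take that pose within its joint ranges
```

```bash
python3 - <<'E'
from pp import *
print(env.read_time(),env.ik([561,-244,80],down(np.radians(-80.7))))
z=pick(486.2,-30.9,-20.2)
s={n:env.snapshot(n) for n in("scene","top")};pickle.dump(s,open("s3.pkl","wb"))
for n in s:cv2.imwrite(f"pics/{n}3.png",cv2.cvtColor(s[n]["img"],cv2.COLOR_RGB2BGR))
P,u,v=pts3(s["top"]);
for n in s:
    P,u,v=pts3(s[n]);near=np.hypot(P[:,0]-561,P[:,1]+244)<60
    m=near&(P[:,2]>28)&(P[:,2]<38);b=cv2.minAreaRect(P[m][:,:2].astype(np.float32));print(n,m.sum(),np.median(P[m,2]),np.round([*b[0],*b[1],b[2]],1))
cv2.imwrite("pics/c3.png",np.hstack([cv2.resize(cv2.imread(f"pics/{n}3.png")[y:y+60,x:x+60],(400,400),interpolation=cv2.INTER_CUBIC) for n,x,y in(("scene",95,205),("top",340,160))]))
E
```

```text
25.1083 [-5.39094429e-01  3.26612525e-01  1.67908295e+00 -4.44089210e-16
  1.13589718e+00  8.69386277e-01]
down False [486.53532235 -30.98144913   3.23317926] [0.20697598 0.18565577 0.28770498]
w 53.58657609356672 3.129002770173556 28.7667
scene 533 30.51935192574615 [ 562.7 -241.3   69.2   53.4    7.7]
top 594 31.399965990688315 [ 559.6 -240.5   68.2   55.     9.7]
```

View pics/c3.png

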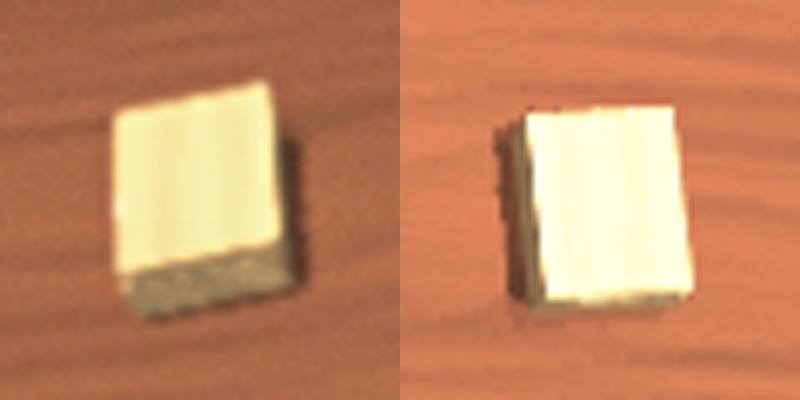

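```bash
python3 - <<'E'
from pp import *
z=env.read_tcp_pos()[2]
place(561.2,-242,-80.7,32,z,80)
env.set_gripper(1.0)
p=env.read_tcp_pos();print(p);env.move_l([p[0],p[1],85],max_speed=200)
print(env.read_qpos(),env.read_orientation())
s={n:env.snapshot(n) for n in("scene",)};pickle.dump(s,open("s4.pkl","wb"))
n="scene"
cv2.imwrite(f"pics/{n}4.png",cv2.cvtColor(s[n]["img"],cv2.COLOR_RGB2BGR))
print(env.read_time())
E
```

```text
w 53.58277597629905 [ 560.12705474 -240.76480658   78.47432338]
place True exp z 35.12835121320074 [ 560.33882492 -241.344307     34.31101571] [0.98526361 0.04382677 1.54281609] 31.1417
[ 559.82630858 -240.97170983   34.37473715]
[-5.35781630e-01  3.16414777e-01  1.67870157e+00 -1.20910138e-05
  1.14702026e+00  8.72382766e-01] [ 9.96695439e-01  8.12288575e-02 -2.25003368e-04 -1.52891921e-04]
32.4417
```

View pics/scene4.png

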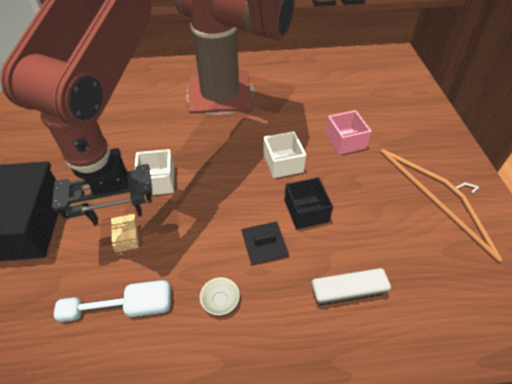

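```bash
cat > sq.py <<'E'
from pp import *
def sq(x,y,deg,f=20,z=4,up=85):
    q=down(np.radians(deg))
    env.move_to([x,y,up],q)
    c=env.move_l([x,y,z],max_speed=90,contact_N=6)
    print("down",c,env.read_tcp_pos(),env.read_ft_force())
    if c: return
    env.set_gripper(0.0,squeeze=f)
    print("w",env.read_grip_width()*87,env.read_tcp_pos(),env.read_ft_force())
    env.set_gripper(1.0)
    env.move_l([x,y,up],max_speed=200);print(env.read_time())
E
python3 - <<'E'
from sq import *
sq(561.2,-242,99.3)
E
```

```text
down False [ 561.80697693 -242.36278528    4.70647232] [-0.15047308 -1.592168   -0.22461122]
w 53.64610259421847 [ 561.38559534 -242.20158224    4.22223579] [-0.56999376 -0.86492697  1.66842134]
38.2167
```

```bash
python3 - <<'E'
from sq import *
sq(561.2,-242,9.3)
s={n:env.snapshot(n) for n in("scene","wrist")}
for n in s:cv2.imwrite(f"pics/{n}5.png",cv2.cvtColor(s[n]["img"],cv2.COLOR_RGB2BGR))
E
```

```text
down False [ 561.80292387 -242.31629439    4.70742255] [ 0.87731655 -0.00351018  0.21461457]
w 67.8856633214051 [ 561.33650277 -242.14417733    4.41975764] [-1.48544158  0.84356766  2.63247056]
42.3833
```

View pics/wrist5.png

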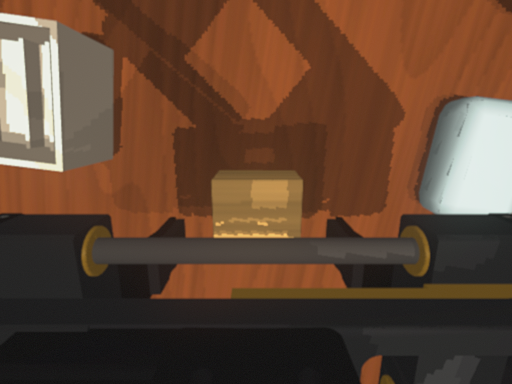

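```bash
python3 - <<'E'
from sq import *
sq(561.2,-242,99.3)
# retreat; look with the wrist camera from beside, plus the fixed cameras
env.move_to([440,-100,200],down(np.radians(9.3)))
print(env.read_time())
s={n:env.snapshot(n) for n in("scene","top")};pickle.dump(s,open("s6.pkl","wb"))
for n in s:
    cv2.imwrite(f"pics/{n}6.png",cv2.cvtColor(s[n]["img"],cv2.COLOR_RGB2BGR))
    P,u,v=pts3(s[n]);near=np.hypot(P[:,0]-561,P[:,1]+244)<60
    for lo,hi in((39,50),):
        m=near&(P[:,2]>lo)&(P[:,2]<hi);b=cv2.minAreaRect(P[m][:,:2].astype(np.float32));print(n,m.sum(),np.median(P[m,2]),np.round([*b[0],*b[1],b[2]],1))
cv2.imwrite("pics/c6.png",np.hstack([cv2.resize(cv2.imread(f"pics/{n}6.png")[y:y+60,x:x+60],(400,400),interpolation=cv2.INTER_CUBIC) for n,x,y in(("scene",95,205),("top",340,160))]))
E
```

```text
down False [ 561.83325412 -242.35339028    4.73690605] [0.37246441 0.80787247 0.35112052]
w 53.76376684054207 [ 561.23882196 -242.01042338    4.08670282] [-0.05783601 -0.17609719  1.14896397]
47.0083
48.5167
scene 578 42.32700961399365 [ 562.8 -240.5   69.6   53.8    9. ]
top 0 nan [0. 0. 0. 0. 0.]
  return _methods._mean(a, axis=axis, dtype=dtype,
  ret = ret.dtype.type(ret / rcount)
```

View pics/c6.png

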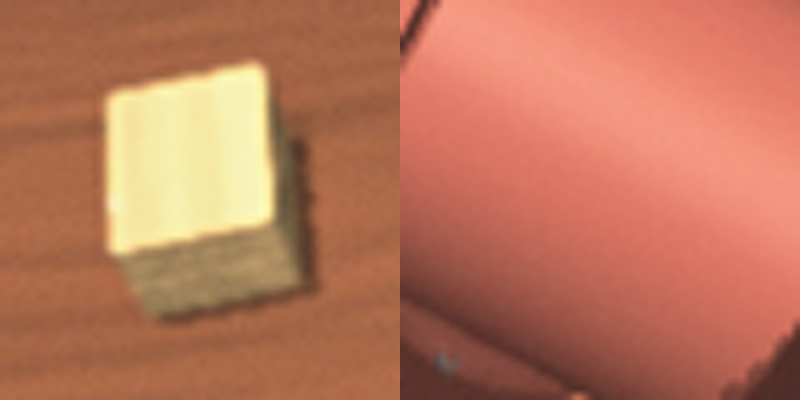

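```bash
python3 - <<'E'
from sq import *
env.move_to([400,80,230],down(np.radians(9.3)))
print(env.read_time())
s={n:env.snapshot(n) for n in("scene","top")};pickle.dump(s,open("s7.pkl","wb"))
a=np.radians(9.2);ex=np.array([np.cos(a),np.sin(a)]);ey=np.array([-np.sin(a),np.cos(a)])
for n in s:
    cv2.imwrite(f"pics/{n}7.png",cv2.cvtColor(s[n]["img"],cv2.COLOR_RGB2BGR))
    P,u,v=pts3(s[n]);near=np.hypot(P[:,0]-561,P[:,1]+242)<60;P=P[near]
    m=(P[:,2]>39);b=cv2.minAreaRect(P[m][:,:2].astype(np.float32));print(n,m.sum(),np.median(P[m,2]),np.round([*b[0],*b[1],b[2]],1))
    X=(P[:,:2]-b[0])@ex;Y=(P[:,:2]-b[0])@ey
    for lo,hi in((4,18),(20,31),(32,40)):
        k=(P[:,2]>lo)&(P[:,2]<hi)
        for nm,kk,val in(("+x",k&(np.abs(X-34)<8)&(abs(Y)<22),X),("-x",k&(np.abs(X+34)<8)&(abs(Y)<22),X),("+y",k&(np.abs(Y-27)<8)&(abs(X)<28),Y)):
            if kk.sum()>8: print("  z",lo,hi,nm,kk.sum(),round(float(np.median(val[kk])),1))
cv2.imwrite("pics/c7.png",np.hstack([cv2.resize(cv2.imread(f"pics/{n}7.png")[y:y+60,x:x+60],(400,400),interpolation=cv2.INTER_CUBIC) for n,x,y in(("scene",95,205),("top",340,160))]))
E
```

```text
49.3917
scene 572 42.31012760383243 [ 563.  -240.5   69.8   53.8    9.2]
  z 4 18 +x 68 33.1
  z 4 18 +y 24 26.5
  z 20 31 +x 56 32.8
  z 20 31 +y 18 26.6
  z 32 40 +x 43 32.9
  z 32 40 +y 19 26.4
top 632 43.26521796972628 [ 559.5 -239.8   68.3   55.2    8.8]
  z 4 18 -x 21 -33.6
  z 4 18 +y 32 26.8
  z 20 31 -x 12 -33.6
  z 20 31 +y 27 26.9
  z 32 40 -x 16 -33.7
  z 32 40 +y 24 26.4
```

View pics/c7.png

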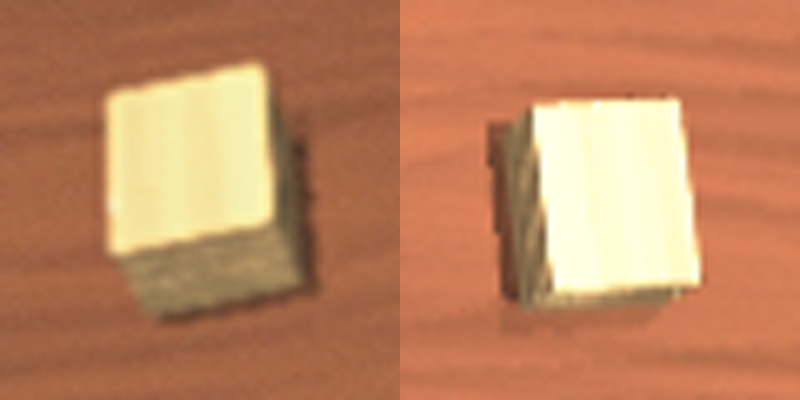

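View pics/top7.png

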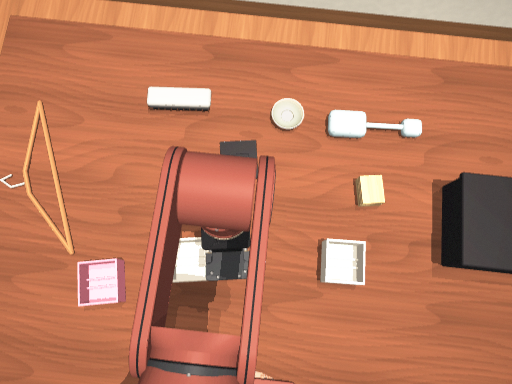

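Each side face of the pile lines up within about 0.5 mm across all three layers, in both views. The dish (288,114), brush (179,98) and shoe tree (375,124) haven't moved, and the arm is clear of everything.

```bash
python3 - <<'E'
from bench import env
print(env.read_ft_force(),env.read_time());env.hand_in();print(env.read_time())
E
```

```text
[-0.40964374 -0.18221203  1.23988752] 49.4917
the job is handed in; nothing more can be done
the job is handed in; nothing more can be done
```

The job is done and handed in at 49.5 s. The system gave no verdict, so what follows is from my own checks.

**What I did:**
- **Lid:** I lifted it off by its handle and set it flat on the shelf, handle up, at about (608, 85).
- **Boxed tablet:** I pulled it from the box, stood it on the shelf and tipped it flat. It then went onto the thick block.
- **Loose tablet:** I laid it on top, long side along long side.
- **Squaring:** I squeezed the pile across the short side, then the long side, then the short side again. The jaws closed to 53.6, 67.9 and 53.8 mm.

**Last checks:**
- **Pile:** Its top is at 42–43 mm, against 44 mm nominal. The +x, −x and +y faces line up across all three layers within about 0.5 mm. The −y face was not visible to either camera.
- **Lid:** Right after it was set down, the scene camera had its plate at about 10 mm and its handle at about 35–37 mm, as expected when it lies flat.
- **Bystanders:** The dish, brush and shoe tree appear unmoved in the last top view.

**Disagreements:** The two fixed cameras differ by about 3.5 mm in x, so I averaged or corrected their readings. The first tablet landed about 3 mm off in y, and squaring removed that. One pick pose was refused before anything moved, so I used the grasp turned by half a turn.

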